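# Hold a sonde sensor barrel in the sprung V cradle for its ground check

## Robot

A 6-joint arm with a two-finger parallel gripper is mounted at the origin on the work surface. World frame = base frame: x ahead of the robot, y to its left, z up, the work surface at z = 0. Lengths are in m, angles in rad, forces in N, time in s.
With the tool pointing down it reaches from about 0.375 to 0.975 m from the base axis. Payload 3.8 kg.
Tool frame: the origin (TCP) lies on the centre line of the jaws, within the pads' length; the fingertips stand 17 mm ahead of it and the grasp point (between the pads) lies 2 mm behind it (bot.tip_extent is the distance from the TCP to the fingertips, in m); z points along the fingers, y is the line along which they close (so a half turn about z gives the same grasp; the last joint's range is limited). The gripper opens to 85 mm and grips with 20 to 120 N. Pads are 22 mm wide; open, the fingers measure 114 mm over their backs; the gripper's body (76 mm by 85 mm) begins 54 mm behind the grasp point. The pads swing forward as they close: fully open they stand 13 mm farther back than shut.
Start: joints at [1.295, 0.264, 1.604, -0, 1.274, -0.037], TCP at [0.16, 0.656, 0.248] pointing down, gripper open.
Joint ranges: [-2.63, 2.63], [-0.94, 2.18], [0.31, 2.57], [-1.31, 4.45], [0, 2.66], [-2.55, 2.55]. Speed limits (rad/s): [2.57, 2.57, 3.14, 3.14, 3.14, 3.14].

## Interface

Orientations are given as a rotation vector (axis times angle).
In Python, from workcell import readout, read_camera, finish_job, bot gives the robot as it stands.
- The arm moves only by the tool jog_arm, never from a script. Its argument "deltas" is one flat list of numbers, 7 for each row, row after row: the shift along the tool's x, y, z in m, then the turn, a rotation vector about the tool's x, y, z in degrees, then the gripper command: -1 is shut, 1 is fully open, values between are in proportion. A call has 1 to 8 rows; each row is the pose to reach, as a shift and turn from the pose commanded when the call began, along the tool's axes at that moment; what a row does not reach only later rows make up. A row lasts 1/10 s, in which the tool goes at most 50 mm and 8.59 degrees, less where a joint would pass 70% of its speed; a pose out of reach is approached as far as the arm can. A call with a gripper value outside its range is refused whole. The fingers move at their own pace and stop on an object; "squeeze" is the grip in N (left out, the last holds). Time passes only in rows, so rows that repeat a pose let the fingers close. It gives the time, the measured TCP pose, the force, the opening and the grip force at its end, in the units of the state.
- readout.read_state(): the state, without advancing time (a new reading comes with each control period).
- read_camera(name): name is "side" or "top"; returns a dict with "color" (480x640x3 uint8, blue, green, red), "fx", "fy", "cx", "cy" (pixels), "origin" and "attitude" of the camera in the world. Camera axes: x right, y down, z forward; pixel columns grow to the right and rows downward; lengths in m; the calibration is good to about 2 mm. A picture is of the moment at which its call begins. There is no depth.
- finish_job(): hands the job in; it is judged then, once.
The state is a dict: "time": time; "q": joint angles; "joint_vel": joint speeds; "joint_torque": joint torques, N m; "tool_pos": TCP position; "tcp_rot": TCP orientation; "wrist_force": force on the tool from outside, world axes, zero at the start; "torque": the same for the moment, N m; "width": opening from 0.0 (shut) to 1.0 (fully open); "grip_force": force on a finger pad.
Only numpy, scipy, OpenCV 4.12 (cv2) and the standard library are available. Lean on these libraries where they do the work, as an engineer would, in place of code of your own. Each camera call takes 0.05 s, during which the arm holds its last target. There are 200 camera calls.

## Task

Slide the hood of the ground-check fixture fully back along its brass tracks, then pick up the sensor barrel and seat it lengthwise and centred in the pair of V blocks, with its thin nose pointing away from the slid-back hood. Press it down evenly onto both faces of both V blocks until the sprung cradle has sunk about half of its 12 mm travel, and finish while the robot still holds it pressed there, bearing on it from above or gripping it. Leave the other things on the table where they lie.

Things in the scene. Friction and masses are not known exactly. Their poses are not given: they have to be found in the camera images.
- fixture: Ground-check fixture, fixed: grey base plate 160 (x) by 400 (y, from -105 to +295) by 12 mm high. Origin: its underside, straight below the middle of the V cradle. Its y axis runs along the V groove and is the way the hood opens; z up. Two brass tracks, 10 mm wide, tops 20 mm above the table, run along y at x = -63.5 and +63.5 mm. Its place and yaw (within 0.25 rad) vary.
- hood (a joint): Black steel hood over the V cradle: inverted channel 132 (x) by 180 (y) mm, roof 95 mm above the table, both ends open. Value = how far it is slid open along the fixture's +y, in m: 0 closed, 0.19 fully open at its stop; starts at 0 to 0.04. It takes about 2 N to slide and stays where it is left.
- hood_handle (a point): Centre of the grip bar on top of the hood, 120 mm above the table. The bar is 62 mm long (fixture x), 14 mm thick (fixture y) and 30 mm high (105 to 135 mm above the table, 10 mm of air below it). It sits over the middle of the hood and moves with it.
- cradle (a joint): How far the sprung cradle with its two V blocks is pushed down, in m: 0 up, 0.012 at its stop. It does not move under the barrel's weight alone; half way (0.006) takes about 11 N, 1.2 N for each mm more. The V faces (copper, 90 degrees between them, open upward) run from the bottom line, 28 mm above the table, to edges 53 mm above the table and 25 mm either side.
- seat (a point): Point on the cradle where the barrel's middle (point barrel_mid) lies when fully seated: 59 mm above the table, cradle up; sinks with the cradle. Axes as the fixture's. Two V blocks, each 24 mm long, stand on the cradle plate (top 20 mm above the table), centred 50 mm either side of this point along the fixture's y, with 76 mm free between them for the fingers.
- rest: Grey plastic rest plate, fixed, 150 (x) by 100 (y) by 4 mm, on which the barrel lies at the start along its x, between two ribs 4 mm high (outer faces 19 mm either side of the middle) that keep it from rolling. Origin at the centre of its underside.
- barrel: Cream plastic sensor barrel, lying: cylinder 44 mm in diameter, 130 mm long, about 0.16 kg, with a thin steel nose (20 mm diameter, 30 mm long) on one end. Origin on its skin, straight below its middle as it lies at the start; x axis along it towards the nose. The nose starts at most 1.15 rad off its final direction.
- barrel_mid (a point): Middle of the 130 mm cylinder, on its axis; 26 mm above the table at the start.
- barrel_nose (a point): Tip of the nose, on the axis, 95 mm from the middle.
- lug: Bystander: copper ground lug, 38 mm long, between the fixture and the rest. Leave alone.
- valve_cap: Bystander: small rubber valve cap, 28 mm across and 18 mm high. Leave alone.
- spanner: Bystander: steel spanner, 170 mm long, beyond the fixture. Leave alone.
- housing: Bystander: cream box-shaped sensor housing, 70 by 110 by 45 mm. Leave alone.
- tape_roll: Bystander: grey roll of tape, 80 mm across, 22 mm high. Leave alone.
- grease_jar: Bystander: small jar, 52 mm across, 60 mm high. Leave alone.
There are look-alikes about, which are no part of the job. Leave any orange, purple or turquoise look-alike of the barrel alone.

How it is judged:
By the outcome, as a careful person would: the job done as asked, in the order asked, and still so for the second after the job is handed in, while the arm keeps its last pose, push and grip.
It also fails if it takes over 61 s, if anything falls off the work surface, if the arm or the gripper's body presses on something with over 40 N, if the wrist force passes 120 N, or if a joint passes its speed limit or range.

## Working session

There is one attempt and no reset: what is moved stays moved. The work goes in short steps, Python scripts to look and compute and a tool call to move; the robot and the scene stay as the last step left them, time stands still between calls to the robot, and variables do not carry over. Pictures are saved under pics/ and viewed, at most 10 in all, crops included, and the job is handed in when it is done.

Besides the shell and the picture viewer there is one more tool, called as name(argument=value, ...) on one line, values as JSON. jog_arm: Moves the arm, as the interface text tells. Its arguments: {"type":"object","properties":{"deltas":{"type":"array"},"squeeze":{"type":"number"}},"required":["deltas"]}

```bash
ls; mkdir -p pics; cat > h.py <<'E'
import numpy as np, cv2
from scipy.spatial.transform import Rotation as R
from workcell import readout, read_camera, finish_job, bot
def rot(a):
    a=np.array(a,float)
    return a if a.shape==(3,3) else (R.from_rotvec(a).as_matrix() if a.size==3 else R.from_quat(a).as_matrix())
def ray(c,u,v,z):
    d=rot(c["attitude"])@np.array([(u-c["cx"])/c["fx"],(v-c["cy"])/c["fy"],1.])
    o=np.array(c["origin"]); return o+d*(z-o[2])/d[2]
def proj(c,p):
    q=rot(c["attitude"]).T@(np.array(p)-np.array(c["origin"]))
    return c["fx"]*q[0]/q[2]+c["cx"],c["fy"]*q[1]/q[2]+c["cy"]
def shot(name,tag):
    c=read_camera(name); cv2.imwrite(f"pics/{tag}.png",c["color"]); return c
def state():
    s=readout.read_state(); print({k:np.round(s[k],4).tolist() for k in s if k not in("joint_vel","joint_torque")}); return s
E
python3 - <<'E'
from h import *
for n in("top","side"):
    c=shot(n,n+"0"); print(n,{k:np.round(v,4).tolist() for k,v in c.items() if k!="color"})
state()
E
```

```text
pics
top {'fx': 572.7117, 'fy': 572.7117, 'cx': 312.6763, 'cy': 227.3695, 'origin': [0.3851, -0.2224, 1.6643], 'attitude': [-2.1888, 2.1586, -0.1426]}
side {'fx': 574.5541, 'fy': 574.5541, 'cx': 318.5263, 'cy': 247.4558, 'origin': [0.3677, -1.2046, 0.7887], 'attitude': [-2.1718, 0.1914, -0.0842]}
{'time': 0.1, 'q': [1.2951, 0.2647, 1.6052, -0.0001, 1.2737, -0.0369], 'tool_pos': [0.1595, 0.6552, 0.2471], 'tcp_rot': [-0.3741, -3.119, 0.0032], 'wrist_force': [0.4533, -0.5291, 0.0962], 'torque': [-0.027, 0.022, -0.0173], 'grip_force': 0.0, 'width': 0.9987}
```

View pics/top0.png

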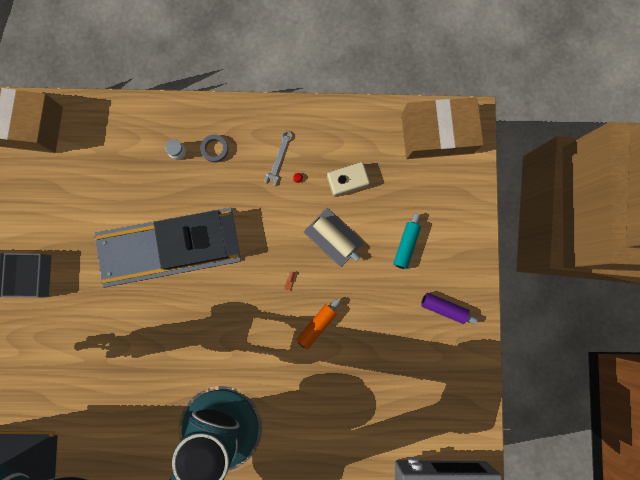

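View pics/side0.png

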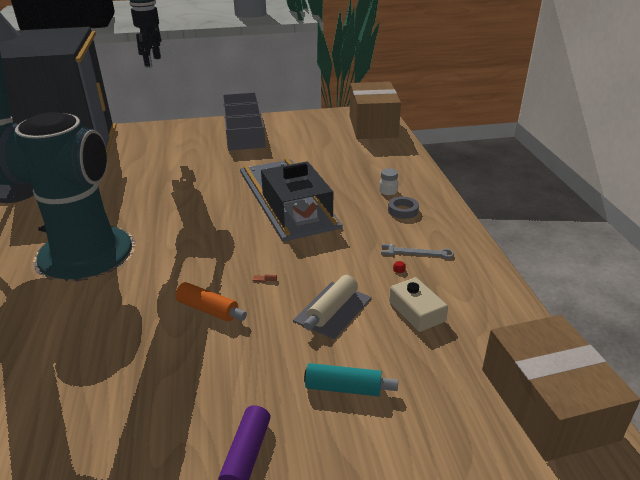

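The top view shows the cream barrel on its grey rest at (335,237), with its steel nose at (360,257). The fixture is at (168,246), with the hood handle at (196,237) and the open end to the left (+y). Possible confusions are orange (318,323), turquoise (408,241), purple (447,308) and the cream housing box (348,179). I choose the cream cylinder on the rest.

```bash
python3 - <<'E'
from h import *
t=read_camera("top"); s=read_camera("side")
a=cv2.resize(t["color"][195:300,85:375],None,fx=2.7,fy=2.7,interpolation=cv2.INTER_CUBIC)
b=cv2.resize(s["color"][150:345,235:385],None,fx=1.5,fy=1.5,interpolation=cv2.INTER_CUBIC)
H=np.zeros((a.shape[0]+b.shape[0],a.shape[1],3),np.uint8);H[:a.shape[0]]=a;H[a.shape[0]:,:b.shape[1]]=b
cv2.imwrite("pics/crop0.png",H);print(H.shape)
def big(m):
    cs,_=cv2.findContours(m.astype(np.uint8),cv2.RETR_EXTERNAL,cv2.CHAIN_APPROX_NONE);return max(cs,key=cv2.contourArea)
# cream
for c,x0,x1,y0,y1 in((t,300,370,200,270),(s,290,375,265,340)):
    hsv=cv2.cvtColor(c["color"],cv2.COLOR_BGR2HSV);im=c["color"].astype(int)
    m=np.zeros(im.shape[:2],bool);sl=(slice(y0,y1),slice(x0,x1))
    m[sl]=((im[...,2]-im[...,0]>18)&(hsv[...,1]<100)&(im[...,2]>70))[sl]
    k=big(m);r=cv2.minAreaRect(k);print("cream",r,cv2.contourArea(k));bx=cv2.boxPoints(r);print(bx.round(1).tolist())
    if c is t: print([ray(c,*p,.026).round(4).tolist() for p in bx], ray(c,*r[0],.028).round(4))
# brass
hsv=cv2.cvtColor(t["color"],cv2.COLOR_BGR2HSV)
m=np.zeros(hsv.shape[:2],bool);sl=(slice(200,295),slice(90,250))
m[sl]=((hsv[...,1]>150)&(hsv[...,0]>12)&(hsv[...,0]<30)&(hsv[...,2]>90))[sl]
n,l,st,ce=cv2.connectedComponentsWithStats(m.astype(np.uint8))
for i in range(1,n):
    if st[i,4]>25:
        ys,xs=np.where(l==i); P=np.array([ray(t,x,y,.02)[:2] for x,y in zip(xs,ys)],np.float32)
        f=cv2.fitLine(P,2,0,.01,.01).ravel();print("brass",st[i],f.round(4), P.min(0),P.max(0))
# dark handle
g=t["color"].max(2);m=np.zeros(g.shape,bool);m[222:255,178:215]=g[222:255,178:215]<32
k=big(m);r=cv2.minAreaRect(k);print("handle",r,ray(t,*r[0],.135).round(4))
E
```

```text
(576, 783, 3)
cream ((333.434326171875, 236.0693359375), (46.11710739135742, 14.786511421203613), 43.45184326171875) 640.0
[[311.6000061035156, 225.60000610351562], [321.79998779296875, 214.8000030517578], [355.29998779296875, 246.60000610351562], [345.1000061035156, 257.29998779296875]]
[[0.5729, -0.2512, 0.026], [0.6046, -0.2802, 0.026], [0.5142, -0.3774, 0.026], [0.4829, -0.3483, 0.026]] [ 0.5433 -0.3143  0.028 ]
cream ((332.3605041503906, 299.3817443847656), (23.022083282470703, 59.615081787109375), 46.63658142089844) 1048.5
[[302.79998779296875, 311.5], [346.1000061035156, 270.5], [361.8999938964844, 287.29998779296875], [318.6000061035156, 328.20001220703125]]
brass [ 96 226  58  13 190] [ 0.1997 -0.9798  0.5472  0.2843] [0.52853143 0.20419739] [0.5655137  0.36539266]
brass [102 269  67  14 205] [ 0.1984 -0.9801  0.4241  0.2533] [0.4035453  0.15645579] [0.4426764  0.34169006]
handle ((196.01730346679688, 236.61270141601562), (22.960636138916016, 23.72092056274414), 81.25383758544922) [0.5261 0.0591 0.135 ]
```

View pics/crop0.png

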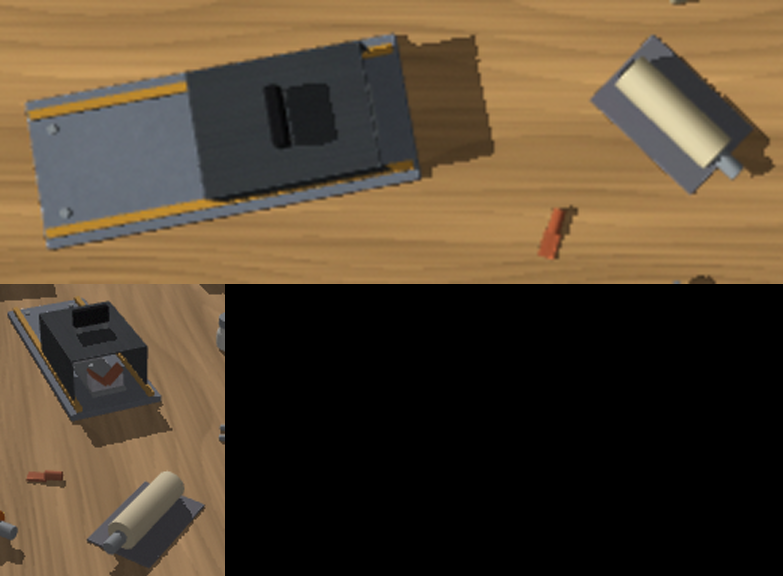

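The crop confirms the chosen barrel is cream with a steel nose at lower right. The handle bar's top is at about (188,238) in the top view, with its shadow beside it. Next I fix the fixture origin from the plate corners.

```bash
python3 - <<'E'
from h import *
t=read_camera("top"); s=read_camera("side")
C=lambda x,y:(85+x/2.7-.3,195+y/2.7-.3)
d=np.array([-.199,.98]);n=np.array([.98,.199])
for p in((27,102),(47,247),(398,36),(418,179)):
    w=ray(t,*C(*p),.012)[:2];print("corner",w.round(4),"y",(w@d).round(4),"x",(w@n).round(4))
for p,z in(((264,86),.135),((278,84),.135),((290,145),.135),((276,150),.135),((187,73),.095),((205,200),.095),((362,42),.095),((382,165),.095)):
    w=ray(t,*C(*p),z)[:2];print("bar/hood",z,"y",(w@d).round(4),"x",(w@n).round(4))
# copper V seen in side
S=lambda x,y:(235+x/1.5-.3,150+(y-283)/1.5-.3)
for p,z in(((87,366),.053),((122,366),.053),((104,387),.028)):
    w=ray(s,*S(*p),z)[:2];print("V",z,"y",(w@d).round(4),"x",(w@n).round(4))
# handle bar by darkness, mask
g=t["color"].max(2);print(g[228:250,182:212:1][::3])
E
```

```text
corner [0.5451 0.3725] y 0.2566 x 0.6083
corner [0.3917 0.3432] y 0.2584 x 0.4522
corner [ 0.6224 -0.0198] y -0.1432 x 0.606
corner [ 0.4689 -0.0453] y -0.1377 x 0.4505
bar/hood 0.135 y -0.0158 x 0.5607
bar/hood 0.135 y -0.0297 x 0.5601
bar/hood 0.135 y -0.0314 x 0.4981
bar/hood 0.135 y -0.0171 x 0.4958
bar/hood 0.095 y 0.066 x 0.5941
bar/hood 0.095 y 0.0684 x 0.4634
bar/hood 0.095 y -0.1137 x 0.5929
bar/hood 0.095 y -0.1123 x 0.4653
V 0.053 y -0.0675 x 0.5024
V 0.053 y -0.0897 x 0.5566
V 0.028 y -0.1026 x 0.5192
[[44 27 23 22 23 12 10 33 42 32 30 32 32 31 32 30 30 30 32 32 32 31 31 31
  32 55 58 59 59 58]
 [59 34 24 22 24 17  8  6 43 36 32 30 31 31 31 32 31 31 30 30 31 32 31 31
  30 54 58 56 57 57]
 [60 44 27 23 21 23 12  8 28 35 31 30 30 29 30 31 30 32 30 30 31 31 32 32
  31 31 55 58 60 59]
 [57 59 32 23 23 23 17  9  8 51 36 29 33 30 32 31 31 31 33 31 32 32 32 31
  32 32 31 55 60 59]
 [58 58 43 27 25 23 24 12  9 27 54 37 30 30 31 30 31 32 31 32 32 32 32 32
  32 32 30 55 58 58]
 [58 58 60 34 22 23 21 18  9 10 52 36 31 31 31 31 30 32 31 30 32 31 32 32
  32 31 31 31 53 58]
 [60 59 58 42 28 22 23 23 13  9 33 48 34 31 32 32 30 32 32 31 31 30 31 31
  31 31 35 38 58 61]
 [58 61 61 60 51 33 20 17 20 26 35 55 59 59 60 61 59 59 59 59 59 60 59 60
  59 59 59 59 59 59]]
```

```bash
cat >> h.py <<'E'
F0=np.array([.5261,.0696]);FD=np.array([-.199,.98]);FN=np.array([.98,.199])
def fix(x,y,z): return np.r_[F0+x*FN+y*FD,z]
def go(p,yawdeg):
    s=state(); T=rot(s["tcp_rot"]); a=np.radians(yawdeg)
    y=np.array([np.cos(a),np.sin(a),0]);z=np.array([0,0,-1.]);G=np.c_[np.cross(y,z),y,z]
    print("go",(T.T@(np.array(p)-s["tool_pos"])).round(4).tolist(),np.degrees(R.from_matrix(T.T@G).as_rotvec()).round(2).tolist())
E
python3 -c "
from h import *
go(fix(0,.013,.2),101.5)"
```

```text
{'time': 0.3, 'q': [1.2951, 0.2642, 1.6045, -0.0, 1.2737, -0.0369], 'tool_pos': [0.1596, 0.6556, 0.2478], 'tcp_rot': [-0.3742, -3.1191, 0.0012], 'wrist_force': [-0.3627, -1.0865, 0.0696], 'torque': [-0.0387, -0.0049, -0.0357], 'grip_force': 0.0, 'width': 1.0004}
go [-0.4892, -0.4709, 0.0482] [-0.04, -0.01, -25.18]
```

jog_arm(deltas=[-0.489,-0.471,0.048,0,0,-25.2,1,-0.489,-0.471,0.048,0,0,-25.2,1,-0.489,-0.471,0.048,0,0,-25.2,1,-0.489,-0.471,0.048,0,0,-25.2,1,-0.489,-0.471,0.048,0,0,-25.2,1,-0.489,-0.471,0.048,0,0,-25.2,1,-0.489,-0.471,0.048,0,0,-25.2,1,-0.489,-0.471,0.048,0,0,-25.2,1])

```text
time: 1.1
tool_pos: [0.3741, 0.3172, 0.2202]
tcp_rot: [-0.316, 3.125, 0.001]
wrist_force: [1.1, 0.7, -0.1]
width: 0.998
grip_force: 0.0
```

```bash
python3 -c "
from h import *
go(fix(0,.013,.2),101.5)"
```

```text
{'time': 1.1, 'q': [0.6525, -0.0697, 2.0211, -0.0001, 1.1892, -1.1197], 'tool_pos': [0.3741, 0.3172, 0.2202], 'tcp_rot': [-0.3158, 3.1248, 0.0007], 'wrist_force': [1.1248, 0.7066, -0.1376], 'torque': [0.0007, -0.032, -0.0289], 'grip_force': 0.0, 'width': 0.9983}
go [-0.0994, -0.26, 0.0202] [0.02, 0.05, 0.04]
```

jog_arm(deltas=[-0.1,-0.26,0.02,0,0,0,1,-0.1,-0.26,0.02,0,0,0,1,-0.1,-0.26,0.02,0,0,0,1,-0.1,-0.26,0.02,0,0,0,1,-0.1,-0.26,0.02,0,0,0,1,-0.1,-0.26,0.02,0,0,0,1,-0.1,-0.26,0.02,0,0,0,1,-0.1,-0.26,0.02,0,0,0,1])

```text
time: 1.9
tool_pos: [0.5233, 0.0836, 0.1999]
tcp_rot: [0.312, -3.125, -0.001]
wrist_force: [-0.4, -0.1, -0.6]
width: 1.001
grip_force: 0.0
```

```bash
python3 -c "
from h import *
go(fix(0,.0135,.2),101.5); c=shot('side','s1'); t=shot('top','t1')
H=np.hstack([cv2.resize(c['color'][90:260,200:360],None,fx=2.4,fy=2.4),cv2.resize(t['color'][170:340,80:240],None,fx=2.4,fy=2.4)])
cv2.imwrite('pics/p1.png',H)"
```

```text
{'time': 1.9, 'q': [0.1112, 0.0264, 1.9661, 0.0006, 1.1498, -1.6588], 'tool_pos': [0.5233, 0.0836, 0.1999], 'tcp_rot': [0.312, -3.1254, -0.0008], 'wrist_force': [-0.3884, -0.1405, -0.5832], 'torque': [0.0139, 0.0267, -0.016], 'grip_force': 0.0, 'width': 1.0014}
go [0.0, -0.0008, -0.0001] [0.03, -0.04, -0.1]
```

View pics/p1.png

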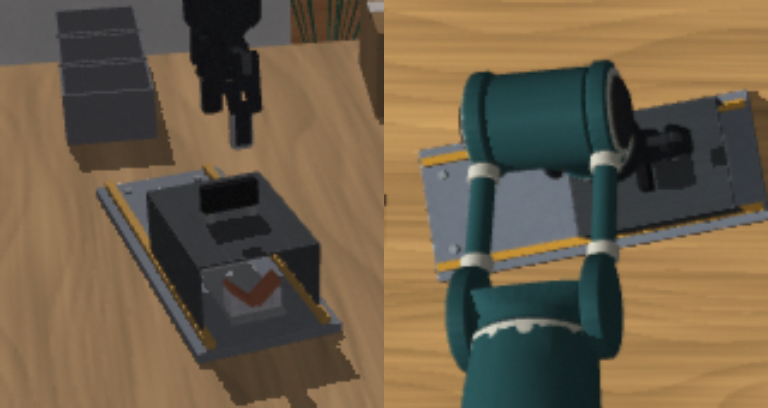

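The side view shows the open gripper straight above the handle bar at about (295,170), with the fingers straddling it along the track direction. I'll descend and grip.

jog_arm(deltas=[0,0,0.04,0,0,0,1,0,0,0.075,0,0,0,1,0,0,0.075,0,0,0,1,0,0,0.075,0,0,0,-1,0,0,0.075,0,0,0,-1,0,0,0.075,0,0,0,-1,0,0,0.075,0,0,0,-1,0,0,0.075,0,0,0,-1], squeeze=40)

```text
time: 2.8
tool_pos: [0.5242, 0.0844, 0.1265]
tcp_rot: [-0.315, 3.123, 0.001]
wrist_force: [-4.0, -0.8, 7.5]
width: 0.152
grip_force: 41.1
```

jog_arm(deltas=[0,0.03,0,0,0,0,-1,0,0.06,0,0,0,0,-1,0,0.09,0,0,0,0,-1,0,0.12,0,0,0,0,-1,0,0.145,0,0,0,0,-1,0,0.16,0,0,0,0,-1,0,0.165,0,0,0,0,-1,0,0.168,0,0,0,0,-1])

```text
time: 3.6
tool_pos: [0.4903, 0.2493, 0.1265]
tcp_rot: [-0.317, 3.124, -0.0]
wrist_force: [-1.7, -3.6, 6.9]
width: 0.154
grip_force: 41.3
```

jog_arm(deltas=[0,0.003,0,0,0,0,-1,0,0.005,0,0,0,0,-1,0,0.007,0,0,0,0,-1,0,0.009,0,0,0,0,-1,0,0.01,0,0,0,0,-1,0,0.01,0,0,0,0,-1])

```text
time: 4.2
tool_pos: [0.4885, 0.2585, 0.1265]
tcp_rot: [-0.315, 3.124, 0.0]
wrist_force: [-2.4, -2.1, 6.0]
width: 0.15
grip_force: 41.3
```

jog_arm(deltas=[0,0.002,0,0,0,0,-1,0,0.004,0,0,0,0,-1,0,0.006,0,0,0,0,-1,0,0.006,0,0,0,0,-1])

```text
time: 4.6
tool_pos: [0.4883, 0.2591, 0.1265]
tcp_rot: [-0.317, 3.124, -0.015]
wrist_force: [2.4, -21.8, 10.8]
width: 0.158
grip_force: 42.0
```

Hood is at its stop (22 N, travel 178 mm). I release and rise.

jog_arm(deltas=[0,0.004,0,0,0,0,1,0,0.004,0,0,0,0,1,0,0.004,0,0,0,0,1,0,0.004,0,0,0,0,1,0,0.004,-0.04,0,0,0,1,0,0.004,-0.08,0,0,0,1,0,0.004,-0.08,0,0,0,1])

```text
time: 5.3
tool_pos: [0.4895, 0.2706, 0.2118]
tcp_rot: [-0.315, 3.115, 0.007]
wrist_force: [1.0, 0.6, 0.5]
width: 0.998
grip_force: 0.0
```

```bash
python3 -c "
from h import *
go([.544,-.315,.2],-43)"
```

```text
{'time': 5.3, 'q': [0.4604, 0.0649, 1.9029, 0.0002, 1.162, -1.3121], 'tool_pos': [0.4895, 0.2706, 0.2118], 'tcp_rot': [-0.3151, 3.1147, 0.0068], 'wrist_force': [0.9882, 0.6033, 0.4949], 'torque': [0.0418, -0.0185, -0.013], 'grip_force': 0.0, 'width': 0.998}
go [0.064, -0.5847, 0.0092] [0.89, 0.03, 144.55]
```

jog_arm(deltas=[0.064,-0.585,0.0,0,0,144.5,1,0.064,-0.585,0.0,0,0,144.5,1,0.064,-0.585,0.0,0,0,144.5,1,0.064,-0.585,0.0,0,0,144.5,1,0.064,-0.585,0.0,0,0,144.5,1,0.064,-0.585,0.0,0,0,144.5,1,0.064,-0.585,0.0,0,0,144.5,1,0.064,-0.585,0.0,0,0,144.5,1])

```text
time: 6.1
tool_pos: [0.5223, -0.1316, 0.2047]
tcp_rot: [-1.513, -2.753, -0.001]
wrist_force: [0.9, 0.2, -0.1]
width: 1.004
grip_force: 0.0
```

```bash
python3 -c "
from h import *
go([.544,-.315,.2],-43)"
```

```text
{'time': 6.1, 'q': [-0.2934, 0.0386, 1.9442, 0.0004, 1.1587, -0.8595], 'tool_pos': [0.5223, -0.1316, 0.2047], 'tcp_rot': [-1.5128, -2.7534, -0.0006], 'wrist_force': [0.866, 0.2377, -0.0569], 'torque': [-0.0016, -0.015, -0.0225], 'grip_force': 0.0, 'width': 1.0042}
go [-0.1664, -0.08, 0.0046] [0.01, -0.02, 75.43]
```

jog_arm(deltas=[-0.166,-0.08,0.005,0,0,75.4,1,-0.166,-0.08,0.005,0,0,75.4,1,-0.166,-0.08,0.005,0,0,75.4,1,-0.166,-0.08,0.005,0,0,75.4,1,-0.166,-0.08,0.005,0,0,75.4,1,-0.166,-0.08,0.005,0,0,75.4,1,-0.166,-0.08,0.005,0,0,75.4,1,-0.166,-0.08,0.005,0,0,75.4,1])

```text
time: 6.9
tool_pos: [0.5449, -0.3126, 0.199]
tcp_rot: [-2.802, -1.417, 0.001]
wrist_force: [-0.4, -0.2, 0.4]
width: 0.999
grip_force: 0.0
```

```bash
python3 - <<'E'
from h import *
# barrel axis/centre by top-view mask (image from start) : axis line using both views
t=cv2.imread("pics/top0.png");s=cv2.imread("pics/side0.png")
T=read_camera("top");S=read_camera("side")
ct=ray(T,333.43,236.07,.026);print(ct)
# predicted silhouettes from candidate mid & axis, vs. measured ends
for mid in([.544,-.315],):
  for ang in(-133,):
    a=np.array([np.cos(np.radians(ang)),np.sin(np.radians(ang)),0]);m=np.r_[mid,.026]
    b=np.array([-a[1],a[0],0])
    th=np.radians(np.arange(0,360,10))
    P=[m+e*.065*a+.022*(np.cos(q)*b+np.sin(q)*np.array([0,0,1])) for e in(-1,1) for q in th]
    for C in(T,S):
        r=cv2.minAreaRect(np.array([proj(C,p) for p in P],np.float32));print(r)
    print("nose",proj(T,m+.095*a),proj(S,m+.095*a))
# steel nose in start images
print("hood now")
cv2.imwrite("pics/p2.png",np.hstack([cv2.resize(T["color"][190:300,80:380],None,fx=1.6,fy=1.6)[:170],cv2.resize(S["color"][130:340,220:400],None,fx=1.6,fy=1.6)[:170]*0+0][:1]) if 0 else cv2.resize(S["color"][130:350,210:400],None,fx=2.6,fy=2.6))
go([.544,-.315,.2],-43)
E
```

```text
[ 0.54351988 -0.31436708  0.026     ]
((333.57183837890625, 235.7955322265625), (45.820613861083984, 15.30290412902832), 43.62360763549805)
((333.944091796875, 300.6986083984375), (22.3214111328125, 62.10280227661133), 45.148685455322266)
nose (np.float64(357.6713606633132), np.float64(258.76404548691903)) (np.float64(308.2171777760734), np.float64(326.5477250930853))
hood now
{'time': 7.0, 'q': [-0.5604, 0.2113, 1.7607, 0.0002, 1.1705, 0.0679], 'tool_pos': [0.545, -0.3125, 0.1993], 'tcp_rot': [-2.7983, -1.4258, 0.0006], 'wrist_force': [-0.0163, -0.4169, 0.0542], 'torque': [-0.0109, -0.0476, 0.0158], 'grip_force': 0.0, 'width': 1.001}
go [-0.0026, 0.0007, -0.0007] [-0.06, -0.0, 7.0]
```

View pics/p2.png

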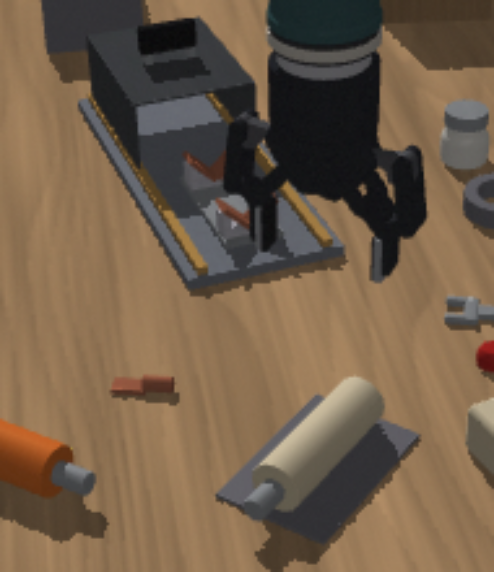

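The barrel lies on the rest under the gripper. The hood is fully back and both V blocks are exposed. Measured and predicted barrel silhouettes agree within about 0.5 mm in the top view. I descend and grip.

jog_arm(deltas=[-0.002,0.001,0,0,0,7,1,-0.002,0.001,0.05,0,0,7,1,-0.002,0.001,0.1,0,0,7,1,-0.002,0.001,0.14,0,0,7,1,-0.002,0.001,0.16,0,0,7,1,-0.002,0.001,0.169,0,0,7,1,-0.002,0.001,0.169,0,0,7,1,-0.002,0.001,0.169,0,0,7,1], squeeze=50)

```text
time: 7.8
tool_pos: [0.5458, -0.3156, 0.0324]
tcp_rot: [2.878, 1.254, 0.002]
wrist_force: [0.3, -0.8, 0.4]
width: 1.001
grip_force: 0.0
```

```bash
python3 -c "
from h import *
go([.5435,-.3147,.03],-43)"
```

```text
{'time': 7.8, 'q': [-0.5638, 0.3892, 1.8737, -0.0, 0.8764, 0.1852], 'tool_pos': [0.5458, -0.3156, 0.0324], 'tcp_rot': [2.8784, 1.2542, 0.0019], 'wrist_force': [0.2768, -0.7629, 0.4095], 'torque': [0.0102, 0.027, 0.0352], 'grip_force': 0.0, 'width': 1.001}
go [-0.0009, -0.0023, 0.0024] [0.12, -0.02, 0.09]
```

jog_arm(deltas=[-0.001,-0.002,0.001,0,0,0,1,-0.001,-0.002,0.001,0,0,0,0,-0.001,-0.002,0.001,0,0,0,-1,-0.001,-0.002,0.001,0,0,0,-1,-0.001,-0.002,0.001,0,0,0,-1,-0.001,-0.002,0.001,0,0,0,-1,-0.001,-0.002,0.001,0,0,0,-1], squeeze=50)

```text
time: 8.5
tool_pos: [0.5432, -0.3148, 0.0311]
tcp_rot: [2.88, 1.253, 0.001]
wrist_force: [-0.3, 0.1, 5.7]
width: 0.497
grip_force: 51.2
```

jog_arm(deltas=[0,0,-0.02,0,0,0,-1,0,0,-0.06,0,0,0,-1,0,0,-0.1,0,0,0,-1,0,0,-0.13,0,0,0,-1,0,0,-0.13,0,0,0,-1])

```text
time: 9.0
tool_pos: [0.5456, -0.3163, 0.1656]
tcp_rot: [2.873, 1.25, 0.009]
wrist_force: [-0.0, -0.3, -1.3]
width: 0.497
grip_force: 51.4
```

```bash
python3 -c "
from h import *
go(fix(0,0,.16),11.5)"
```

```text
{'time': 9.0, 'q': [-0.5649, 0.2375, 1.7943, 0.0, 1.0999, 0.1854], 'tool_pos': [0.5456, -0.3163, 0.1656], 'tcp_rot': [2.8734, 1.2498, 0.0087], 'wrist_force': [-0.0302, -0.2995, -1.3081], 'torque': [-0.0775, -0.0278, 0.0029], 'grip_force': 51.442, 'width': 0.4972}
go [0.269, -0.2774, 0.0034] [0.56, 0.17, -54.49]
```

jog_arm(deltas=[0.269,-0.277,0.003,0,0,-54.5,-1,0.269,-0.277,0.003,0,0,-54.5,-1,0.269,-0.277,0.003,0,0,-54.5,-1,0.269,-0.277,0.003,0,0,-54.5,-1,0.269,-0.277,0.003,0,0,-54.5,-1,0.269,-0.277,0.003,0,0,-54.5,-1,0.269,-0.277,0.003,0,0,-54.5,-1,0.269,-0.277,0.003,0,0,-54.5,-1])

```text
time: 9.8
tool_pos: [0.5213, 0.0739, 0.1547]
tcp_rot: [-1.983, -2.433, 0.003]
wrist_force: [-0.4, 0.1, -1.7]
width: 0.497
grip_force: 51.5
```

```bash
python3 -c "
from h import *
go(fix(0,0,.16),11.5)"
```

```text
{'time': 9.8, 'q': [0.093, 0.0652, 2.0149, 0.0008, 1.065, -0.1106], 'tool_pos': [0.5213, 0.0739, 0.1547], 'tcp_rot': [-1.9828, -2.4331, 0.003], 'wrist_force': [-0.3609, 0.1434, -1.6517], 'torque': [-0.0709, -0.0263, -0.0624], 'grip_force': 51.4684, 'width': 0.4975}
go [-0.0051, 0.0039, -0.0053] [-0.19, -0.06, 0.15]
```

jog_arm(deltas=[-0.001,0.001,0,0,0,0,-1,-0.001,0.001,0,0,0,0,-1,-0.001,0.001,0,0,0,0,-1])

```text
time: 10.1
tool_pos: [0.5239, 0.0696, 0.1558]
tcp_rot: [-1.987, -2.432, 0.003]
wrist_force: [-1.0, 0.5, -2.7]
width: 0.5
grip_force: 51.5
```

```bash
python3 - <<'E'
from h import *
go(fix(0,0,.16),11.5)
t=read_camera("top");s=read_camera("side")
a=cv2.resize(t["color"][170:290,80:280],None,fx=2,fy=2,interpolation=cv2.INTER_CUBIC)
b=cv2.resize(s["color"][70:270,220:370],None,fx=2.6,fy=2.6,interpolation=cv2.INTER_CUBIC)
H=np.zeros((520,790,3),np.uint8);H[:240,:400]=a;H[:520,400:790]=b;cv2.imwrite("pics/p3.png",H)
E
```

```text
{'time': 10.1, 'q': [0.0852, 0.0671, 2.0107, -0.0006, 1.0659, -0.1149], 'tool_pos': [0.5239, 0.0696, 0.1558], 'tcp_rot': [-1.9873, -2.4316, 0.0029], 'wrist_force': [-0.9747, 0.4627, -2.723], 'torque': [0.0224, 0.0602, -0.0056], 'grip_force': 51.4736, 'width': 0.4997}
go [-0.0004, 0.0022, -0.0042] [-0.13, 0.01, -0.02]
```

View pics/p3.png

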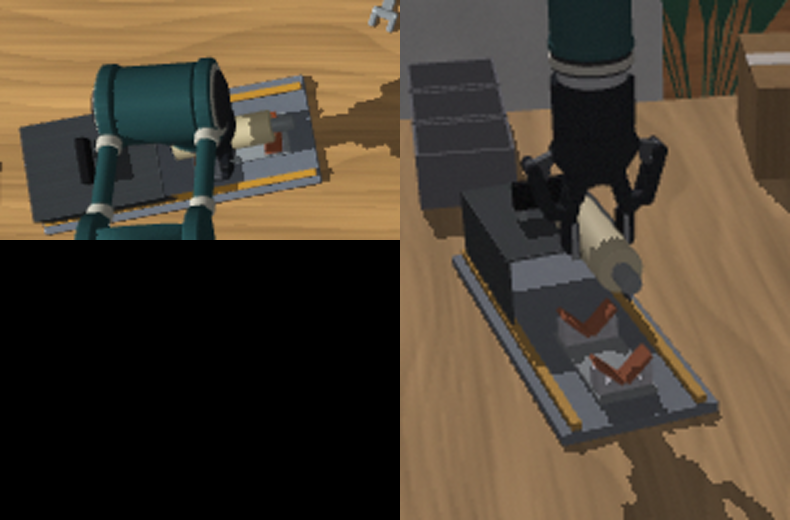

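The barrel is held level above the V blocks, its nose towards -y, away from the hood. I compare predicted and seen pixels for the nose and the V blocks.

```bash
python3 - <<'E'
from h import *
s=read_camera("side");t=read_camera("top");st=readout.read_state()
cs=lambda p:(np.array(p)-[220,70])*2.6+[400,0]
ct=lambda p:(np.array(p)-[80,170])*2
for n,q in(("Vfl",(-25,-62,53)),("Vf0",(0,-62,28)),("Vfr",(25,-62,53)),("Vrl",(-25,38,53)),("Vrr",(25,38,53)),("Vr0",(0,38,28))):
    p=fix(*np.array(q)/1000);print(n,cs(proj(s,p)).round(1),ct(proj(t,p)).round(1))
tp=np.array(st["tool_pos"]);a=-FD
for L in(.095,.065):
    p=tp+np.r_[a*L,-.005];print("nose",L,cs(proj(s,p)).round(1),ct(proj(t,p)).round(1))
# copper masks
for nm,c,f,sl in(("s",s,cs,(slice(170,225),slice(275,320))),("t",t,ct,(slice(215,260),slice(200,225)))):
    h=cv2.cvtColor(c["color"],cv2.COLOR_BGR2HSV);m=np.zeros(h.shape[:2],np.uint8)
    m[sl]=((h[...,0]<9)&(h[...,1]>120)&(h[...,2]>40))[sl]
    n,l,stt,ce=cv2.connectedComponentsWithStats(m)
    for i in range(1,n):
        if stt[i,4]>10:
            k=np.argwhere(l==i)[:,::-1];e=[k[k[:,0].argmin()],k[k[:,1].argmax()],k[k[:,0].argmax()],k[k[:,1].argmin()]]
            print(nm,stt[i,4],[f(x).round(0).tolist() for x in e])
E
```

```text
Vfl [601.7 366.1] [281.7 147.9]
Vf0 [627.  383.2] [281.2 132.2]
Vfr [650.8 355.9] [275.7 113.2]
Vrl [568.3 318.1] [211.2 161.1]
Vrr [615.3 308.9] [205.4 126.2]
Vr0 [592.8 335.1] [211.9 145.1]
nose 0.095 [635.  284.5] [293.1 119.9]
nose 0.065 [623.5 270.1] [270.7 124. ]
s 89 [[559.0, 309.0], [587.0, 335.0], [611.0, 307.0], [605.0, 299.0]]
s 112 [[590.0, 356.0], [621.0, 382.0], [650.0, 356.0], [639.0, 346.0]]
t 25 [[266, 148], [266, 152], [280, 148], [276, 140]]
```

```bash
python3 - <<'E'
from h import *
s=read_camera("side");t=read_camera("top")
a=cv2.resize(t["color"][210:270,180:240],None,fx=6.5,fy=6.5,interpolation=cv2.INTER_CUBIC)
b=cv2.resize(s["color"][140:230,270:330],None,fx=6.5,fy=6.5,interpolation=cv2.INTER_CUBIC)
H=np.zeros((585,780,3),np.uint8);H[:390,:390]=a;H[:585,390:]=b;cv2.imwrite("pics/p4.png",H)
E
```

```text
(no output)
```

View pics/p4.png

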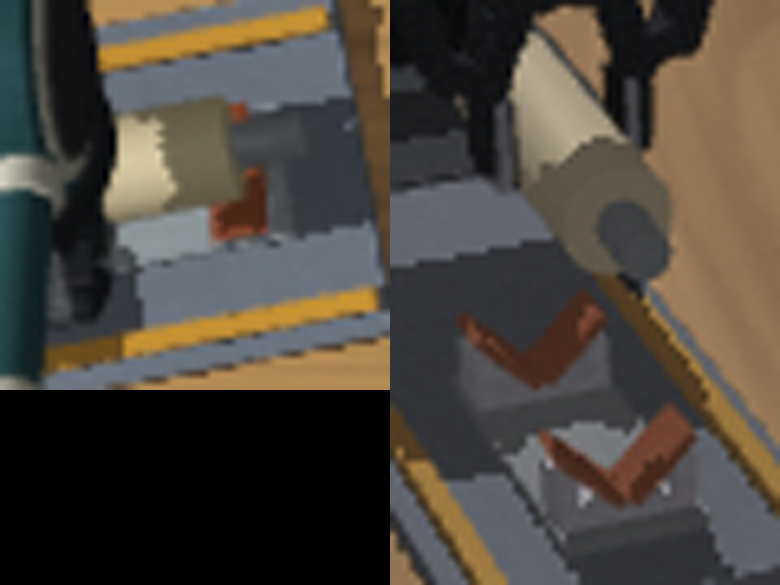

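The nose and barrel match their predicted positions within about 1 mm in the top view. The side view carries the same ~1.5 px bias as before. I correct 2 mm along tool y and descend to just above the seat.

jog_arm(deltas=[0,0.002,0,0,0,0,-1,0,0.002,0.03,0,0,0,-1,0,0.002,0.055,0,0,0,-1,0,0.002,0.075,0,0,0,-1,0,0.002,0.084,0,0,0,-1,0,0.002,0.084,0,0,0,-1,0,0.002,0.084,0,0,0,-1,0,0.002,0.084,0,0,0,-1])

```text
time: 11.2
tool_pos: [0.5279, 0.0709, 0.0746]
tcp_rot: [1.986, 2.431, 0.003]
wrist_force: [0.2, 0.4, -2.4]
width: 0.495
grip_force: 51.6
```

```bash
python3 -c "
from h import *
go(fix(0,0,.064),11.5)"
```

```text
{'time': 11.2, 'q': [0.0868, 0.1707, 2.0665, -0.0, 0.9016, -0.114], 'tool_pos': [0.5279, 0.0709, 0.0746], 'tcp_rot': [1.9863, 2.4313, 0.0031], 'wrist_force': [0.1757, 0.3578, -2.3868], 'torque': [-0.0141, -0.0048, -0.0294], 'grip_force': 51.5957, 'width': 0.495}
go [-0.0009, -0.0021, 0.0106] [0.16, 0.02, 0.0]
```

jog_arm(deltas=[-0.001,-0.002,0.004,0,0,0,-1,-0.001,-0.002,0.008,0,0,0,-1,-0.001,-0.002,0.008,0,0,0,-1,-0.001,-0.002,0.008,0,0,0,-1])

```text
time: 11.6
tool_pos: [0.5258, 0.0695, 0.0659]
tcp_rot: [1.987, 2.432, 0.002]
wrist_force: [0.9, -0.0, 1.7]
width: 0.494
grip_force: 52.1
```

jog_arm(deltas=[0,0,0.001,0,0,0,-1,0,0,0.002,0,0,0,-1,0,0,0.002,0,0,0,-1])

```text
time: 11.9
tool_pos: [0.5258, 0.0695, 0.0637]
tcp_rot: [1.987, 2.432, 0.002]
wrist_force: [2.2, -0.4, 4.4]
width: 0.495
grip_force: 52.1
```

Contact has begun, with a +x side force, so the barrel is touching the -x face first. I release it so it self-centres in the Vs, then look and regrip.

jog_arm(deltas=[0,0,0,0,0,0,0.3,0,0,0,0,0,0,0.3,0,0,0,0,0,0,0.3,0,0,0,0,0,0,0.3])

```text
time: 12.3
tool_pos: [0.524, 0.0694, 0.0624]
tcp_rot: [-1.987, -2.432, 0.002]
wrist_force: [-0.6, -0.8, -0.0]
width: 0.652
grip_force: 0.0
```

```bash
python3 - <<'E'
from h import *
go(fix(0,0,.064),11.5)
s=read_camera("side");t=read_camera("top")
a=cv2.resize(t["color"][210:270,180:240],None,fx=6.5,fy=6.5,interpolation=cv2.INTER_CUBIC)
b=cv2.resize(s["color"][140:230,270:330],None,fx=6.5,fy=6.5,interpolation=cv2.INTER_CUBIC)
H=np.zeros((585,780,3),np.uint8);H[:390,:390]=a;H[:585,390:]=b;cv2.imwrite("pics/p5.png",H)
for L in(-.065,.065,.095):
    p=fix(0,-L,.059)
    print(L,((np.array(proj(t,p))-[180,210]+.42)*6.5).round(0),((np.array(proj(s,p))-[270,140]+.42)*6.5+[390,0]).round(0))
E
```

```text
{'time': 12.3, 'q': [0.0846, 0.1831, 2.0791, 0.0, 0.881, -0.1163], 'tool_pos': [0.524, 0.0694, 0.0624], 'tcp_rot': [-1.9868, -2.4321, 0.0017], 'wrist_force': [-0.5536, -0.8299, -0.0109], 'torque': [0.0069, 0.0275, -0.0006], 'grip_force': 0.0, 'width': 0.6519}
go [-0.0002, 0.0021, -0.0016] [-0.09, -0.01, 0.01]
-0.065 [-35. 220.] [525. 288.]
0.065 [263. 164.] [636. 440.]
0.095 [332. 152.] [664. 479.]
```

View pics/p5.png

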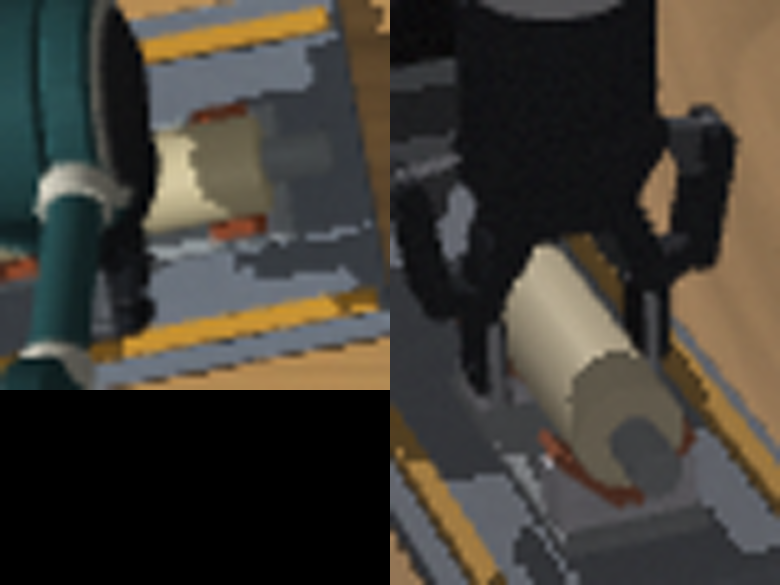

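The barrel rests in both Vs: the top view shows copper on both sides, and the shoulder at zoom (265,157) against a predicted (263,164). I centre the gripper (+2 mm) and regrip.

jog_arm(deltas=[0,0.0025,-0.001,0,0,0,0.3,0,0.0025,-0.001,0,0,0,0.3,0,0.0025,-0.001,0,0,0,-1,0,0.0025,-0.001,0,0,0,-1,0,0.0025,-0.001,0,0,0,-1,0,0.0025,-0.001,0,0,0,-1], squeeze=60)

```text
time: 13.0
tool_pos: [0.5275, 0.07, 0.0643]
tcp_rot: [1.987, 2.433, 0.001]
wrist_force: [0.4, 0.5, 2.0]
width: 0.493
grip_force: 62.5
```

```bash
python3 -c "
from h import *
go(fix(0,0,.064),11.5)"
```

```text
{'time': 13.0, 'q': [0.0851, 0.1853, 2.0721, -0.0, 0.8837, -0.1158], 'tool_pos': [0.5275, 0.07, 0.0643], 'tcp_rot': [1.9872, 2.4327, 0.0006], 'wrist_force': [0.3855, 0.4904, 2.0002], 'torque': [-0.0223, -0.0269, 0.0834], 'grip_force': 62.4553, 'width': 0.4934}
go [-0.0001, -0.0014, 0.0003] [0.03, 0.0, 0.01]
```

jog_arm(deltas=[0,0,0.001,0,0,0,-1,0,0,0.002,0,0,0,-1,0,0,0.003,0,0,0,-1,0,0,0.004,0,0,0,-1,0,0,0.004,0,0,0,-1,0,0,0.004,0,0,0,-1])

```text
time: 13.6
tool_pos: [0.5275, 0.07, 0.0606]
tcp_rot: [1.987, 2.433, 0.0]
wrist_force: [-1.3, -1.0, 6.6]
width: 0.491
grip_force: 62.9
```

jog_arm(deltas=[0,0,0.001,0,0,0,-1,0,0,0.0025,0,0,0,-1,0,0,0.0025,0,0,0,-1,0,0,0.0025,0,0,0,-1,0,0,0.0025,0,0,0,-1])

```text
time: 14.1
tool_pos: [0.5275, 0.07, 0.0584]
tcp_rot: [1.987, 2.433, 0.0]
wrist_force: [-2.6, -0.7, 8.4]
width: 0.49
grip_force: 63.3
```

```bash
python3 - <<'E'
from h import *
go(fix(0,0,.058),11.5)
s=read_camera("side");t=read_camera("top")
a=cv2.resize(t["color"][210:270,180:240],None,fx=6.5,fy=6.5,interpolation=cv2.INTER_CUBIC)
b=cv2.resize(s["color"][140:230,270:330],None,fx=6.5,fy=6.5,interpolation=cv2.INTER_CUBIC)
H=np.zeros((585,780,3),np.uint8);H[:390,:390]=a;H[:585,390:]=b;cv2.imwrite("pics/p6.png",H)
E
```

```text
{'time': 14.1, 'q': [0.0851, 0.1939, 2.0751, -0.0, 0.8722, -0.1158], 'tool_pos': [0.5275, 0.07, 0.0584], 'tcp_rot': [1.9873, 2.4328, 0.0004], 'wrist_force': [-2.6479, -0.6967, 8.3819], 'torque': [-0.0226, 0.4358, 0.064], 'grip_force': 63.2894, 'width': 0.4903}
go [-0.0001, -0.0015, 0.0004] [0.02, 0.0, 0.01]
```

View pics/p6.png

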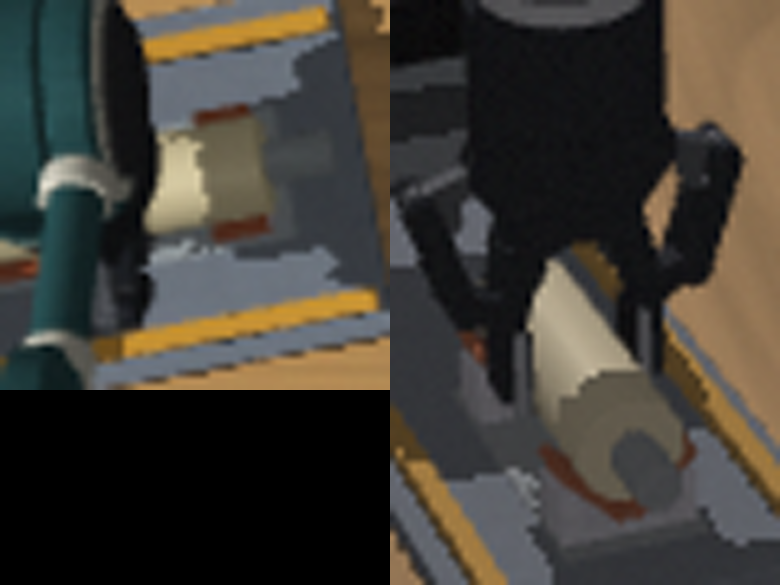

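jog_arm(deltas=[0,-0.001,0,0,0,0,-1,0,-0.002,0.0004,0,0,0,-1,0,-0.002,0.0005,0,0,0,-1,0,-0.002,0.0005,0,0,0,-1,0,-0.002,0.0005,0,0,0,-1])

```text
time: 14.7
tool_pos: [0.5274, 0.07, 0.0587]
tcp_rot: [1.986, 2.431, 0.005]
wrist_force: [0.6, 1.1, 9.8]
width: 0.492
grip_force: 63.4
```

jog_arm(deltas=[0,0.0004,0.0002,0,0,0,-1,0,0.0004,0.0002,0,0,0,-1,0,0.0004,0.0002,0,0,0,-1,0,0.0004,0.0002,0,0,0,-1,0,0.0004,0.0002,0,0,0,-1])

```text
time: 15.2
tool_pos: [0.5274, 0.07, 0.0584]
tcp_rot: [1.986, 2.431, 0.004]
wrist_force: [-0.6, 0.4, 9.5]
width: 0.491
grip_force: 63.4
```

The state is stable: 9.5 N plus the barrel's 1.6 N weight is about 11 N, the cradle is about 6 mm down, and the side forces are near zero. I hand in.

```bash
python3 -c "
from h import *
print(finish_job())"
```

```text
the job is handed in; nothing more can be done
None
```

I handed the job in at about 15 s: the hood is at its back stop, and the barrel sits in both V blocks, nose away from the hood. The gripper still holds it pressed with about 11 N, which I estimate sinks the cradle 6 mm; no verdict came back.

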